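Seat the hardness reference disc in its nest and close the keeper

ROBOT

A 6-joint arm with a two-finger parallel gripper is mounted at the origin on the work surface. World frame = base frame: x ahead of the robot, y to its left, z up, the work surface at z = 0. Lengths are in m, angles in rad, forces in N, time in s.
With the tool pointing down it reaches from about 0.3 to 0.85 m from the base axis. Payload 4.2 kg.
Tool frame: the origin (TCP) lies midway between the tips of the shut fingers; the grasp point (between the pads) lies 19 mm behind it; z points along the fingers, y is the line along which they close (so a half turn about z gives the same grasp; the last joint's range is limited). The gripper opens to 91 mm and grips with 3 to 60 N. Pads are 32 mm wide; open, the fingers measure 118 mm over their backs; the gripper's body (76 mm by 178 mm) begins 60 mm behind the grasp point.
Start: joints at [-1.269, 0.32, 1.565, -0, 1.257, -0.02], TCP at [0.182, -0.545, 0.214] pointing down, gripper open.
Joint ranges: [-3.11, 3.11], [-0.84, 2.01], [0.21, 2.61], [-1.34, 4.49], [0.05, 2.63], [-2.56, 2.56]. Speed limits (rad/s): [2.57, 2.57, 3.14, 3.14, 3.14, 3.14].

INTERFACE

Orientations are given as a unit quaternion [w, x, y, z].
In Python, from rig import monitor, eyes, arm gives the robot as it stands. The module is installed in compiled form; this text tells all that it offers.
- The arm moves only by the shell command python3 -m pendant 'ROWS' [FORCE]. ROWS is text: rows parted by semicolons, each of 7 numbers parted by spaces: the closure, from -1 (fully open) to 1 (shut), then the shift along the world's x, y, z in m, then the turn, a rotation vector about the world's x, y, z in units of 6 degrees (1.0 is 6 degrees). A call has exactly 5 rows; each row shifts and turns the commanded pose from where the row before left it; what a row does not reach is not made up. A row lasts 1/10 s, in which the tool goes at most 50 mm and 8.59 degrees, less where a joint would pass 70% of its speed; a pose out of reach is approached as far as the arm can. A call is refused whole if a number of a shift passes 0.05 or a number of a turn 1, either way. A call with a gripper value outside its range is refused whole. The fingers move at their own pace and stop on an object; FORCE is the grip in N (left out, the last holds). Time passes only in rows, so rows that do not move let the fingers close, or fill a call up. It gives the time, the measured TCP pose, the force, the opening and the grip force at its end, in the units of the state.
- monitor.observe(): the state, without advancing time (a new reading comes with each control period).
- eyes.snapshot(name): name is "side" or "top"; returns (picture, depth): 480x640x3 uint8, red, green, blue; 480x640 float32, m along the optical axis (not along the pixel's ray), 0 where there is no reading.
- eyes.calibration(name): a dict with "K" (3x3 intrinsics, pixels), "k1" (the pictures are not rectified: a ray, as slopes to the right and down, at radius r is drawn at 1 + k1 r^2 times it, then the intrinsics apply), "R" (3x3) and "t" (3): a world point X has camera coordinates R X + t. Camera axes: x right, y down, z forward; pixel columns grow to the right and rows downward; lengths in m; the calibration is good to about 2 mm. A picture is of the moment at which its call begins. calibration takes no time and is no camera call.
- arm.hand_in(): hands the job in; it is judged then, once.
The state is a dict: "time": time; "joint_positions": joint angles; "joint_velocities": joint speeds; "tau": joint torques, N m; "tcp_pos": TCP position; "orientation": TCP orientation; "wrist_force": force on the tool from outside, world axes, zero at the start; "torque": the same for the moment, N m; "grip_width": opening from 0.0 (shut) to 1.0 (fully open); "grip_force": force on a finger pad.
Only numpy, scipy, OpenCV 4.12 (cv2) and the standard library are available. Lean on these libraries where they do the work, as an engineer would, in place of code of your own. Each camera call takes 0.05 s, during which the arm holds its last target. There are 200 camera calls.

TASK

Nudge the loose brass reference disc across the top of the blue holder plate until it drops over the rim and lies flat in the round nest, sliding it all the way and never picking it up. Then push the red knob to swing the keeper arm over the seated disc as far as its stop. Leave the other things on the bench where they stand.

Things in the scene. Friction and masses are not known exactly. Their poses are not given: they have to be found in the camera images.
- holder: blue fixture plate fixed to the bench, 170 (its x) x 250 (its y) x 20 mm high; origin at the centre of its underside, z up. Its flat top, 20 mm above the bench, carries the loose disc, the nest and the keeper. Nest centre at (0, +35 mm), keeper pivot at (0, +95 mm) in its frame; the disc starts on the top somewhere at negative y
- nest (a point): centre of the floor of the round nest, a recess 44 mm across and 6 mm deep in the holder's top (floor grey, 14 mm above the bench, rim 20 mm); axes as the holder's
- disc_center (a point): centre (half-way up) of the loose brass disc, 40 mm in diameter, 12 mm thick, about 0.12 kg; z is its axis. On the holder's top its centre is 26 mm above the bench; seated it is 20 mm above the bench and its top stands 6 mm proud of the rim
- keeper (a joint): angle of the keeper arm in rad, stiff enough to stay where left (about 1 N at the knob moves it). 0: the arm points along the holder's +x (open); it grows clockwise seen from above; at 1.57 (its stop) the arm points along the holder's -y, over the middle of the nest
- keeper_pivot (a point): on the keeper's vertical pivot axis, 29 mm above the bench, level with the arm's underside; a post 20 mm across, top 37 mm above the bench
- keeper_knob (a point): centre of the upright red knob pin near the end of the keeper arm, 50 mm from the pivot axis; the pin is 12 mm in diameter and stands 34 to 58 mm above the bench. The steel arm is 14 mm wide, lies 29 to 34 mm above the bench and ends 62 mm from the pivot axis; it clears a seated disc by 3 mm but hits one that is not seated
- specimen: bystander: green resin specimen mount, 32 mm across, 22 mm high, loose on the bench; origin under its centre
- paste: bystander: small jar with a orange cap, 44 mm across, 50 mm high, loose on the bench; origin under its centre
- objective: bystander: silver microscope objective standing on its thread, 36 mm across, 50 mm high, loose on the bench; origin under its centre
Mind the look-alikes: they are no part of the job. Of the things that look like the part that bears disc_center, the largest one is meant.

How it is judged:
By the outcome, as a careful person would: the job done as asked, in the order asked, and still so for the second after the job is handed in, with the robot touching nothing.
It also fails if it takes over 53 s, if anything falls off the work surface, if the arm or the gripper's body presses on something with over 40 N, if the wrist force passes 120 N, or if a joint passes its speed limit or range.

## Working session

There is one attempt and no reset: what is moved stays moved. The work goes in short steps, Python scripts to look and compute and a shell command to move; the robot and the scene stay as the last step left them, time stands still between calls to the robot, and variables do not carry over. Pictures are saved under pics/ and viewed, at most 10 in all, crops included, and the job is handed in when it is done.

```bash
mkdir -p pics
cat > h.py <<'E'
import numpy as np, cv2
from rig import monitor, eyes, arm
def snap(n,f):
    p,d=eyes.snapshot(n); cv2.imwrite(f'pics/{f}.png',p[:,:,::-1]); np.save(f'pics/{f}.npy',d); return p,d
def ray(n,u,v):
    c=eyes.calibration(n);K=np.array(c['K']);R=np.array(c['R']);t=np.array(c['t'])
    x=np.array([(u-K[0,2])/K[0,0],(v-K[1,2])/K[1,1]]);s=x.copy()
    for _ in range(30): s=x/(1+c['k1']*(s@s))
    return R.T@np.r_[s,1],-R.T@t
def atz(n,u,v,z):
    d,o=ray(n,u,v); return o+d*(z-o[2])/d[2]
E
python3 - <<'E'
from h import *
snap('top','t0');snap('side','s0')
s=monitor.observe();print(s['time'],s['tcp_pos'],s['orientation'],s['wrist_force'],s['grip_width'])
for n in('top','side'):
    c=eyes.calibration(n);print(n,-np.array(c['R']).T@c['t'])
E
```

```text
0.1 [ 0.18172919 -0.54506145  0.213241  ] [-7.50480624e-04  9.87084171e-01  1.60200700e-01 -1.04497788e-04] [-0.65026642 -0.29620328 -0.32256493] 0.9963418875737541
top [ 0.33835025 -0.011364    1.22329144]
side [ 0.3406299  -0.57229467  0.8117761 ]
```

View pics/t0.png

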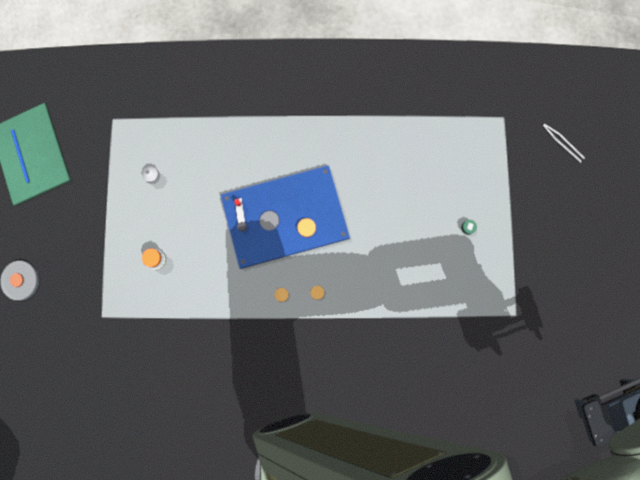

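View pics/s0.png

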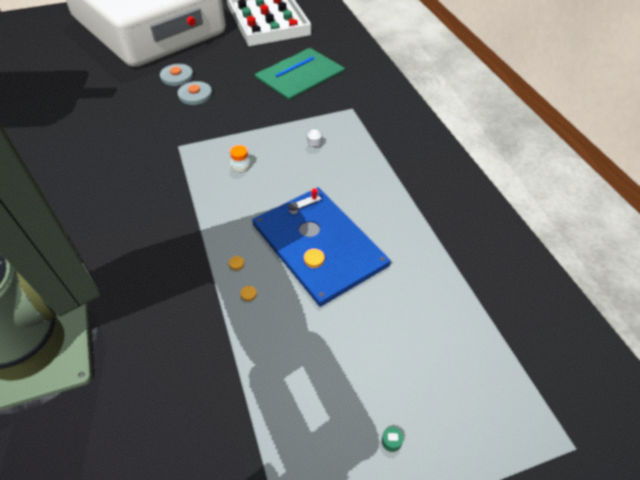

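Top view: the brass candidates are (307,228) on the blue plate, and (281,295) and (317,293) on the bench. By description I want the one on the plate, which also looks largest. The nest is near (269,220), the keeper pivot near (242,225) and the red knob at (238,202). I'll check the choice in one close crop.

Run:
```python
from h import *
p=cv2.imread('pics/t0.png')[150:310,210:360]
cv2.imwrite('pics/t0c.png',cv2.resize(p,None,fx=3.75,fy=3.75,interpolation=cv2.INTER_CUBIC))
```

```text
(no output)
```

View pics/t0c.png

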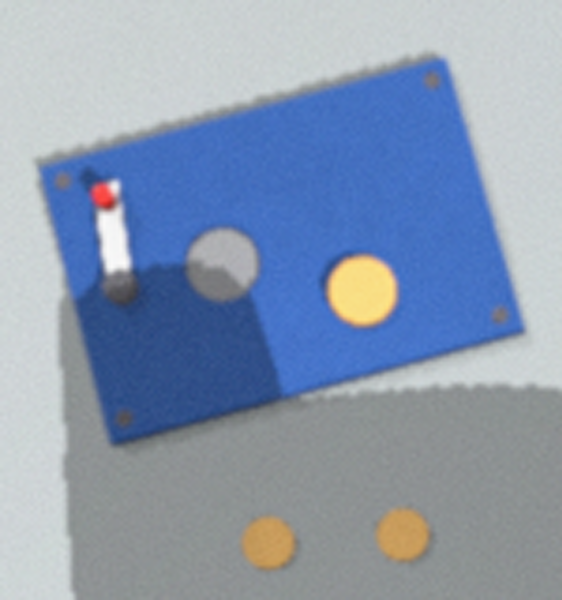

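The crop shows the plate disc at (362,290), clearly larger than the two at (268,543) and (403,535), so it is the one meant. The nest is at (223,264), the pivot at (121,288), the knob top at (102,194), and the plate corners at (40,163), (440,60), (523,330) and (113,440).

Run:
```python
from h import *
P=lambda x,y,z:atz('top',210+(x+.5)/3.75-.5,150+(y+.5)/3.75-.5,z)[:2]
c=[P(*q,.02) for q in((40,163),(440,60),(523,330),(113,440))]
for a,b in zip(c,c[1:]+c[:1]): print('edge',np.linalg.norm(b-a))
n=P(223,264,.02); d=P(362,290,.032); pv=P(121,288,.037); k=P(102,194,.058)
yax=(c[0]+c[3]-c[1]-c[2]);yax/=np.linalg.norm(yax); xax=np.array([yax[1],-yax[0]])
cen=sum(c)/4
print('cen',cen,'x',xax,'y',yax,'corners',c)
for m,q in dict(nest=n,disc=d,piv=pv,knob=k).items(): print(m,q,'in holder',(q-cen)@xax,(q-cen)@yax)
v=n-d;print('push',v,np.linalg.norm(v),np.degrees(np.arctan2(v[1],v[0])), 'knob r',np.linalg.norm(k-pv))
for nme,u,w,z in(('obj',150,173,.05),('paste',151,257,.05),('spec',469,227,.022),('b1',281,295,.01),('b2',317,293,.01)):print(nme,atz('top',u,w,z)[:2])
print(monitor.observe()['joint_positions'])
```

```text
edge 0.2445374054936105
edge 0.1688431102231217
edge 0.24588452996055257
edge 0.17043905751084423
cen [0.56330452 0.05296144] x [0.9671514  0.25420103] y [-0.25420103  0.9671514 ] corners [array([0.61418705, 0.19456847]), array([ 0.67556297, -0.04214135]), array([ 0.51337861, -0.08909059]), array([0.45008946, 0.14850925])]
nest [0.55303619 0.08557264] in holder -0.001641238085252115 0.03415018265926411
disc [0.53531943 0.00424611] in holder -0.03944930865332832 -0.04000126305323455
piv [0.53625594 0.14294382] in holder -0.00328646274587239 0.09390236137432607
knob [0.58710977 0.15200997] in holder 0.048201512616070384 0.08974360059678659
push [0.01771675 0.08132653] 0.08323392998852251 77.71028725675815 knob r 0.05165565698040077
obj [0.65400499 0.34681175]
paste [0.46874058 0.33645183]
spec [ 0.53563558 -0.35486367]
b1 [0.38981964 0.05940009]
b2 [ 0.3938897  -0.01861691]
[-1.26899533e+00  3.20184838e-01  1.56552645e+00  4.07079476e-06
  1.25739681e+00 -1.99883041e-02]
```

Edges (0.245 x 0.17 m) and the holder-frame positions all match the description. The plan is to shut the fingers, turn +59° so a flat finger side faces along the push direction (77.5°), and go to a point behind the disc.

```bash
python3 -m pendant '1 0.0228 0.0333 0 0 0 0.983;1 0.0228 0.0333 0 0 0 0.983;1 0.0228 0.0333 0 0 0 0.983;1 0.0228 0.0333 0 0 0 0.983;1 0.0228 0.0333 0 0 0 0.983' 20
python3 -m pendant '1 0.0228 0.0333 0 0 0 0.983;1 0.0228 0.0333 0 0 0 0.983;1 0.0228 0.0333 0 0 0 0.983;1 0.0228 0.0333 0 0 0 0.983;1 0.0228 0.0333 0 0 0 0.983'
python3 -m pendant '1 0.0228 0.0333 0 0 0 0;1 0.0228 0.0333 0 0 0 0;1 0.0228 0.0333 0 0 0 0;1 0.0228 0.0333 0 0 0 0;1 0.0228 0.0333 0 0 0 0'
```

```text
time: 0.6
tcp_pos: [0.2963, -0.3774, 0.2136]
orientation: [-0.0, 0.913, 0.408, 0.0]
wrist_force: [0.7, -0.9, -0.5]
grip_width: 0.597
grip_force: 0.0
time: 1.1
tcp_pos: [0.4103, -0.2109, 0.2138]
orientation: [-0.0, 0.779, 0.627, -0.0]
wrist_force: [1.2, -0.7, -0.8]
grip_width: 0.154
grip_force: 0.0
time: 1.6
tcp_pos: [0.5243, -0.0444, 0.2137]
orientation: [-0.0, 0.78, 0.625, -0.0]
wrist_force: [0.6, -1.0, -0.1]
grip_width: 0.004
grip_force: 0.0
```

```bash
python3 -m pendant '1 0 -0.001 -0.045 0 0 0;1 0 -0.001 -0.045 0 0 0;1 0 -0.001 -0.04 0 0 0;1 0 0 -0.035 0 0 0;1 0 0 -0.015 0 0 0'
python3 -m pendant '1 0 0 -0.009 0 0 0;1 0 0 0 0 0 0;1 0 0 0 0 0 0;1 0 0 0 0 0 0;1 0 0 0 0 0 0'
python3 - <<'E'
from h import *
p,_=snap('top','t1');q,_=snap('side','s1')
a=cv2.resize(p[150:270,210:360],(600,480),interpolation=cv2.INTER_CUBIC)
b=cv2.resize(q[170:320,230:420],(760,600),interpolation=cv2.INTER_CUBIC)
cv2.imwrite('pics/t1c.png',a[:,:,::-1]);cv2.imwrite('pics/s1c.png',b[:,:,::-1])
E
```

```text
time: 2.1
tcp_pos: [0.5211, -0.0486, 0.0304]
orientation: [-0.002, 0.78, 0.625, -0.002]
wrist_force: [0.6, -0.2, -0.7]
grip_width: 0.001
grip_force: 0.0
time: 2.6
tcp_pos: [0.5246, -0.0491, 0.026]
orientation: [0.001, 0.78, 0.625, 0.001]
wrist_force: [-0.1, -0.7, -0.1]
grip_width: 0.008
grip_force: 0.0
```

View pics/s1c.png

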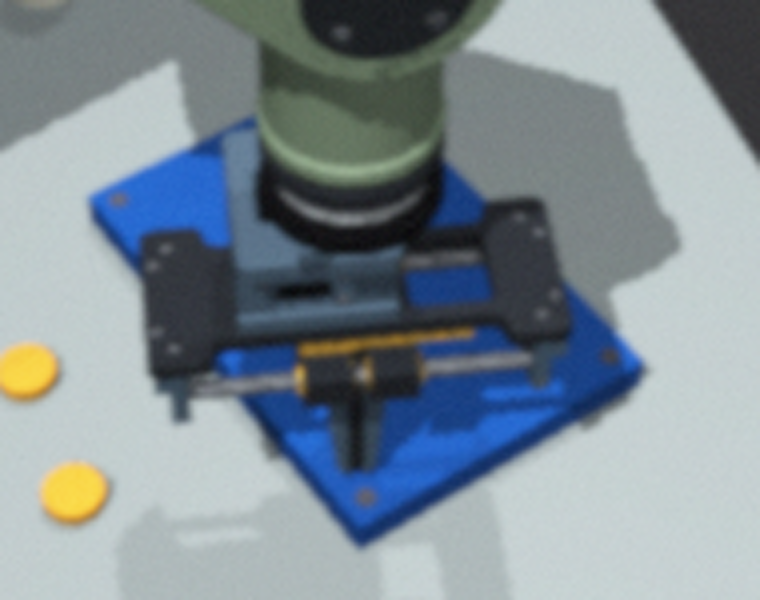

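The gripper stands behind the disc and hides it from the side camera, with the fingers down near the plate and the look-alikes well clear. I'll push slowly to about 15 mm short, back off and look.

```bash
python3 -m pendant '1 0.0018 0.0085 -0.0015 0 0 0;1 0.0018 0.0085 0 0 0 0;1 0.0018 0.0085 0 0 0 0;1 0.0018 0.0085 0 0 0 0;1 0.0018 0.0085 0 0 0 0'
python3 -m pendant '1 0.0018 0.0085 0 0 0 0;1 0.0018 0.0085 0 0 0 0;1 0.0018 0.0085 0 0 0 0;1 0.0018 0.0085 0 0 0 0;1 0.0018 0.0085 0 0 0 0'
python3 -m pendant '1 0 0 0 0 0 0;1 0 0 0 0 0 0;1 -0.0085 -0.0385 0.01 0 0 0;1 -0.0085 -0.0385 0.03 0 0 0;1 -0.0085 -0.0385 0.03 0 0 0'
python3 -m pendant '1 -0.0085 -0.0385 0.02 0 0 0;1 -0.0085 -0.0385 0 0 0 0;1 0 0 0 0 0 0;1 0 0 0 0 0 0;1 0 0 0 0 0 0'
python3 - <<'E'
from h import *
p,_=snap('top','t2')
a=cv2.resize(p[150:270,210:360],(750,600),interpolation=cv2.INTER_CUBIC)
cv2.imwrite('pics/t2c.png',a[:,:,::-1])
E
```

```text
time: 3.2
tcp_pos: [0.533, -0.0056, 0.0235]
orientation: [0.0, 0.78, 0.626, -0.0]
wrist_force: [-0.5, -1.4, 0.8]
grip_width: 0.005
grip_force: 0.5
time: 3.7
tcp_pos: [0.542, 0.0367, 0.0235]
orientation: [0.0, 0.78, 0.625, -0.0]
wrist_force: [0.1, -1.9, 1.0]
grip_width: 0.005
grip_force: 0.5
time: 4.2
tcp_pos: [0.5153, -0.0806, 0.0936]
orientation: [-0.001, 0.78, 0.626, -0.001]
wrist_force: [1.7, -0.6, 0.3]
grip_width: 0.003
grip_force: 0.0
time: 4.7
tcp_pos: [0.4991, -0.1558, 0.1131]
orientation: [-0.001, 0.78, 0.625, -0.0]
wrist_force: [-0.8, 1.0, 0.1]
grip_width: 0.004
grip_force: 0.0
```

View pics/t2c.png

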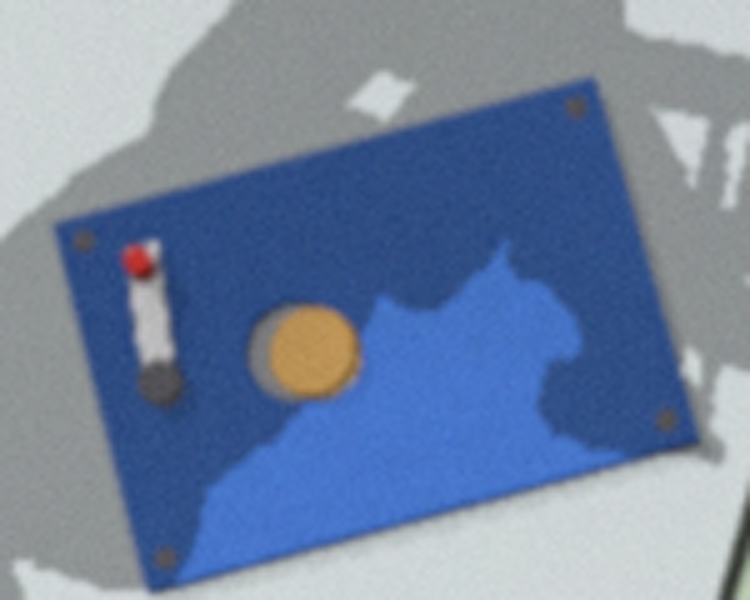

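The disc, at (313,352) in the crop, overlaps the nest, whose centre is at about (297,352). It is a few mm short and laterally close. I'll measure the remainder.

Run:
```python
from h import *
P=lambda x,y,z:atz('top',210+(x+.5)/5-.5,150+(y+.5)/5-.5,z)[:2]
d=P(313.5,352,.032);n=P(297.5,352.5,.02)
print(d,n,n-d, np.degrees(np.arctan2(*(n-d)[::-1])))
f=d-.02*np.array([.218,.976]);print('contact face vs last tcp',f-np.array([.5427,.0366]))
```

```text
[0.55093662 0.07765603] [0.55288789 0.08557135] [0.00195127 0.00791532] 76.15165313894568
contact face vs last tcp [0.00387662 0.02153603]
```

```bash
python3 -m pendant '1 0.0085 0.0385 -0.02 0 0 0;1 0.0085 0.0385 -0.035 0 0 0;1 0.0085 0.0385 -0.035 0 0 0;1 0 0 0 0 0 0;1 0.0085 0.0385 0 0 0 0'
python3 -m pendant '1 0.0065 0.0295 0 0 0 0;1 0.001 0.0045 0 0 0 0;1 0.001 0.0045 0 0 0 0;1 0.0005 0.0025 0 0 0 0;1 0.0005 0.0025 0 0 0 0'
python3 -m pendant '1 0.0005 0.002 0 0 0 0;1 0.0005 0.002 0 0 0 0;1 0.0005 0.002 0 0 0 0;1 0.0005 0.002 0 0 0 0;1 0 0 0 0 0 0'
```

```text
time: 5.25
tcp_pos: [0.5312, -0.0066, 0.0258]
orientation: [-0.001, 0.78, 0.625, -0.002]
wrist_force: [1.0, 0.5, 0.7]
grip_width: 0.009
grip_force: 0.0
time: 5.75
tcp_pos: [0.5418, 0.0365, 0.0272]
orientation: [0.0, 0.781, 0.625, -0.0]
wrist_force: [-0.4, 0.5, 0.1]
grip_width: 0.007
grip_force: 0.0
time: 6.25
tcp_pos: [0.5441, 0.0452, 0.0271]
orientation: [0.0, 0.78, 0.625, 0.0]
wrist_force: [0.5, -0.8, -0.1]
grip_width: 0.006
grip_force: 0.0
```

```bash
python3 -m pendant '1 0.0005 0.002 0 0 0 0;1 0 0 -0.0025 0 0 0;1 0.0005 0.002 0 0 0 0;1 0 0 0 0 0 0;1 0 0 0 0 0 0'
python3 -m pendant '1 -0.002 -0.01 0 0 0 0;1 -0.0085 -0.0385 0.01 0 0 0;1 -0.0085 -0.0385 0.03 0 0 0;1 -0.0085 -0.0385 0.03 0 0 0;1 -0.0085 -0.0385 0.03 0 0 0'
python3 -m pendant '1 -0.0065 -0.0285 0.02 0 0 0;1 0 0 0 0 0 0;1 0 0 0 0 0 0;1 0 0 0 0 0 0;1 0 0 0 0 0 0'
python3 - <<'E'
from h import *
p,d=snap('top','t3');q,_=snap('side','s3')
a=cv2.resize(p[180:260,220:320],(500,400),interpolation=cv2.INTER_CUBIC)
b=cv2.resize(q[170:320,240:400],(426,400),interpolation=cv2.INTER_CUBIC)[:,60:360]
cv2.imwrite('pics/t3c.png',np.hstack([a,b])[:,:,::-1])
E
```

```text
time: 6.75
tcp_pos: [0.5449, 0.0491, 0.0245]
orientation: [-0.0, 0.78, 0.625, -0.0]
wrist_force: [-0.4, 0.3, 0.6]
grip_width: 0.006
grip_force: 0.0
time: 7.25
tcp_pos: [0.508, -0.1169, 0.1256]
orientation: [0.0, 0.78, 0.625, -0.0]
wrist_force: [0.7, 0.2, -0.4]
grip_width: 0.004
grip_force: 0.0
time: 7.75
tcp_pos: [0.5019, -0.1424, 0.1435]
orientation: [-0.001, 0.78, 0.626, -0.001]
wrist_force: [1.0, -1.1, 0.8]
grip_width: 0.009
grip_force: 0.0
```

View pics/t3c.png

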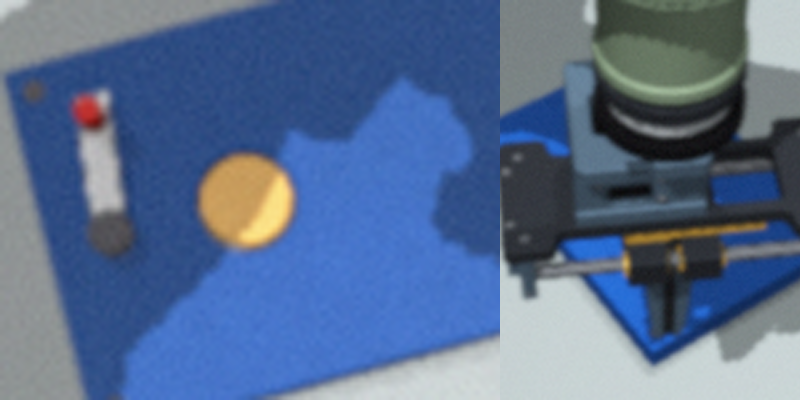

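The disc at (246,201) in the crop, full-frame (269,220), now covers the nest exactly. Depth will confirm whether it is seated and flat.

Run:
```python
from h import *
d=np.load('pics/t3.npy');d2=np.load('pics/t2.npy');d0=np.load('pics/t0.npy')
def Z(D,u,v,r,n='top'):
    o=[];
    for y in range(v-r,v+r+1):
        for x in range(u-r,u+r+1):
            if D[y,x]>0:
                k,c=ray(n,x,y); o.append((c+k*D[y,x])[2])
    return round(np.mean(o),4),round(np.std(o)/len(o)**.5,4)
print('disc now',Z(d,269,220,4),'disc before',Z(d0,307,228,4),'plate',Z(d,300,245,4),Z(d,300,190,4))
for s in((-5,0),(5,0),(0,-5),(0,5)): print(s,Z(d,269+s[0],220+s[1],2))
```

```text
disc now (np.float64(0.0268), np.float64(0.0003)) disc before (np.float64(0.0328), np.float64(0.0003)) plate (np.float64(0.0202), np.float64(0.0002)) (np.float64(0.0201), np.float64(0.0003))
(-5, 0) (np.float64(0.0262), np.float64(0.0005))
(5, 0) (np.float64(0.0269), np.float64(0.0004))
(0, -5) (np.float64(0.0265), np.float64(0.0005))
(0, 5) (np.float64(0.0258), np.float64(0.0005))
```

Seated: the top is at 26–27 mm, flat and 6 mm proud. I'll work out the knob arc for the pusher next.

```bash
python3 - <<'E'
from h import *
pv=np.array([.538,.144])
def W(phi,off=.022):
    a=np.radians(phi);return pv+.05*np.array([np.cos(a),np.sin(a)])+off*np.array([-np.sin(a),np.cos(a)])
print('start',W(14.7,.036),W(14.7))
prev=W(14.7)
for i in range(1,16):
    p=W(14.7-6*i);print(14.7-6*i,np.round(p,4),'d',np.round(p-prev,4));prev=p
E
python3 -m pendant '1 0.0098 0.0415 0 0 0 0.57;1 0.0098 0.0415 0 0 0 0.57;1 0.0098 0.0415 0 0 0 0.57;1 0.0098 0.0415 0 0 0 0.57;1 0.0098 0.0415 0 0 0 0.57'
python3 -m pendant '1 0.0098 0.0415 0 0 0 0.57;1 0.0098 0.0415 0 0 0 0.57;1 0.0098 0.0415 0 0 0 0.57;1 0 0 0 0 0 0;1 0 0 0 0 0 0'
```

```text
start [0.5772281  0.19150954] [0.58078071 0.17796779]
8.7 [0.5841 0.1733] d [ 0.0033 -0.0047]
2.6999999999999993 [0.5869 0.1683] d [ 0.0028 -0.005 ]
-3.3000000000000007 [0.5892 0.1631] d [ 0.0023 -0.0052]
-9.3 [0.5909 0.1576] d [ 0.0017 -0.0055]
-15.3 [0.592 0.152] d [ 0.0011 -0.0056]
-21.3 [0.5926 0.1463] d [ 0.0005 -0.0057]
-27.3 [0.5925 0.1406] d [-0.0001 -0.0057]
-33.3 [0.5919 0.1349] d [-0.0007 -0.0057]
-39.3 [0.5906 0.1294] d [-0.0012 -0.0056]
-45.3 [0.5888 0.1239] d [-0.0018 -0.0054]
-51.3 [0.5864 0.1187] d [-0.0024 -0.0052]
-57.3 [0.5835 0.1138] d [-0.0029 -0.0049]
-63.3 [0.5801 0.1092] d [-0.0034 -0.0046]
-69.3 [0.5763 0.105 ] d [-0.0039 -0.0042]
-75.3 [0.572  0.1012] d [-0.0043 -0.0038]
time: 8.35
tcp_pos: [0.5514, 0.0664, 0.1441]
orientation: [-0.0, 0.677, 0.736, -0.0]
wrist_force: [0.1, -0.2, 0.0]
grip_width: 0.002
grip_force: 0.0
time: 8.85
tcp_pos: [0.5803, 0.1897, 0.1437]
orientation: [-0.0, 0.609, 0.793, -0.001]
wrist_force: [-1.0, -1.0, 0.0]
grip_width: 0.004
grip_force: 0.0
```

```bash
python3 -m pendant '1 0 0.001 -0.04 0 0 0;1 0 0.001 -0.035 0 0 0;1 0 0 -0.018 0 0 0;1 0 0 -0.004 0 0 0;1 0 0 0 0 0 0'
python3 -m pendant '1 0.0005 -0.0065 0 0 0 0;1 0 -0.0065 0 0 0 0;1 0.0033 -0.0047 0 0 0 -1;1 0.0028 -0.005 0 0 0 -1;1 0.0023 -0.0052 0 0 0 -1'
python3 -m pendant '1 0.0017 -0.0055 0 0 0 -1;1 0.0011 -0.0056 0 0 0 -1;1 0.0005 -0.0057 0 0 0 -1;1 -0.0001 -0.0057 0 0 0 -1;1 -0.0007 -0.0057 0 0 0 -1'
```

```text
time: 9.35
tcp_pos: [0.5806, 0.1896, 0.0473]
orientation: [-0.0, 0.611, 0.792, -0.001]
wrist_force: [-0.3, -0.4, -0.3]
grip_width: 0.001
grip_force: 0.0
time: 9.85
tcp_pos: [0.5899, 0.1622, 0.0488]
orientation: [-0.0, 0.728, 0.685, 0.001]
wrist_force: [-1.5, 2.0, 1.3]
grip_width: 0.004
grip_force: 0.8
time: 10.35
tcp_pos: [0.5927, 0.1341, 0.0489]
orientation: [-0.0, 0.881, 0.473, 0.001]
wrist_force: [-0.2, 2.4, 0.3]
grip_width: 0.006
grip_force: 0.8
```

```bash
python3 -m pendant '1 -0.0012 -0.0056 0 0 0 -1;1 -0.0018 -0.0054 0 0 0 -1;1 -0.0024 -0.0052 0 0 0 -1;1 -0.0029 -0.0049 0 0 0 -1;1 -0.0034 -0.0046 0 0 0 -1'
python3 -m pendant '1 -0.0039 -0.0042 0 0 0 -1;1 -0.0043 -0.0038 0 0 0 -1;1 -0.001 0 0 0 0 0;1 0 0 0 0 0 0;1 0 0 0 0 0 0'
```

```text
time: 10.85
tcp_pos: [0.5815, 0.1083, 0.049]
orientation: [-0.0, 0.973, 0.229, 0.002]
wrist_force: [1.1, 1.0, 0.1]
grip_width: 0.003
grip_force: 0.7
time: 11.35
tcp_pos: [0.5718, 0.1007, 0.0481]
orientation: [0.0, 0.992, 0.129, 0.001]
wrist_force: [0.6, -0.5, 0.7]
grip_width: 0.006
grip_force: 0.4
```

Not yet against the stop, so I'll push on along the holder's -x in small steps until the force rises.

```bash
python3 -m pendant '1 -0.001 -0.0003 0 0 0 0;1 -0.001 -0.0003 0 0 0 0;1 -0.001 -0.0003 0 0 0 0;1 0 0 0 0 0 0;1 0 0 0 0 0 0'
python3 -m pendant '1 -0.001 -0.0003 0 0 0 0;1 -0.001 -0.0003 0 0 0 0;1 0 0 0 0 0 0;1 0 0 0 0 0 0;1 0 0 0 0 0 0'
```

```text
time: 11.85
tcp_pos: [0.5714, 0.1006, 0.0483]
orientation: [-0.0, 0.992, 0.129, 0.003]
wrist_force: [5.7, 2.8, -1.3]
grip_width: 0.002
grip_force: 3.2
time: 12.35
tcp_pos: [0.5713, 0.1005, 0.0485]
orientation: [-0.0, 0.992, 0.129, 0.005]
wrist_force: [10.6, 2.8, -4.1]
grip_width: 0.007
grip_force: 4.9
```

The TCP stands still while the force climbs to 10 N, so it is at the stop. I'll retreat and check.

```bash
python3 -m pendant '1 0.01 0.003 0 0 0 0;1 0.02 0.006 0 0 0 0;1 0.01 0.003 0.04 0 0 0;1 0 0 0.04 0 0 0;1 0.01 -0.03 0.03 0 0 0'
python3 -m pendant '1 0 -0.045 0 0 0 0;1 0 -0.045 0 0 0 0;1 0 -0.045 0 0 0 0;1 0 -0.045 0 0 0 0;1 0 -0.03 0 0 0 0'
python3 -m pendant '1 0 -0.045 0 0 0 0;1 0 -0.03 0 0 0 0;1 0 0 0 0 0 0;1 0 0 0 0 0 0;1 0 0 0 0 0 0'
python3 - <<'E'
from h import *
p,d=snap('top','t4');q,_=snap('side','s4')
a=cv2.resize(p[170:310,120:330],(600,400),interpolation=cv2.INTER_CUBIC)
b=cv2.resize(p[180:260,220:300],(400,400),interpolation=cv2.INTER_CUBIC)
cv2.imwrite('pics/t4c.png',np.hstack([b,cv2.resize(q,(400,300))[:,:] if 0 else cv2.resize(q[110:310,170:370],(400,400))])[:,:,::-1])
E
```

```text
time: 12.85
tcp_pos: [0.6156, 0.0837, 0.1592]
orientation: [-0.001, 0.991, 0.131, -0.001]
wrist_force: [1.0, -0.8, -0.8]
grip_width: 0.005
grip_force: 0.0
time: 13.35
tcp_pos: [0.6149, -0.1314, 0.1569]
orientation: [-0.0, 0.992, 0.128, -0.002]
wrist_force: [0.5, -0.6, 0.4]
grip_width: 0.005
grip_force: 0.0
time: 13.85
tcp_pos: [0.6159, -0.2025, 0.1571]
orientation: [-0.001, 0.992, 0.129, -0.001]
wrist_force: [-0.6, -0.2, -0.2]
grip_width: 0.004
grip_force: 0.0
```

View pics/t4c.png

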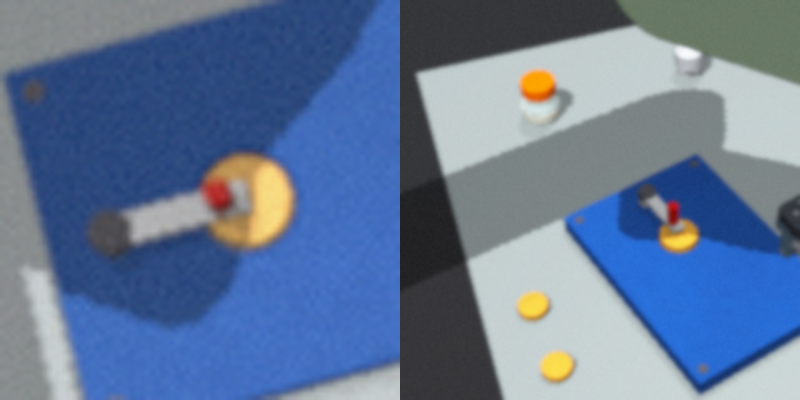

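The arm points from the pivot at (110,233) to its end at (248,195). That slope (-0.275) matches the plate edge's (-0.279), so it is at the stop over the seated disc at (248,200). The bystanders in view and the small discs look unmoved.

```bash
python3 -c "
from rig import arm
print(arm.hand_in())"
```

```text
the job is handed in; nothing more can be done
None
```

I slid the brass disc into the nest, where it lies flat, then pushed the keeper arm over it to its stop. I handed the job in at about 14 s; no verdict came back.

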